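Bolt down the lid of a resin-casting pressure pot

TASK

Clamp the lid down on the blue casting pot with its four black hand knobs, crosswise (each knob followed by the one opposite) and a little at a time: first nip all four up lightly by feel, then go round crosswise again until all are evenly tight and the lid sits flush and level on the flange. Do not let the lid cock over, do not overtighten or lean on the lid, and leave the other things on the bench alone.

Things in the scene. Friction and masses are not known exactly. Their poses are not given: they have to be found in the camera images.
- pot: fixed blue steel pressure pot, 160 mm across, flange 200 mm across with its top face 165 mm above the bench; origin on the bench at the pot's axis, z up, yaw varies
- lid: aluminium lid, 157 mm disc 12 mm thick with four lugs round the studs, 2 kg; origin at the centre of its underside, z up. A low gauge (50 mm across, 17 mm high) and two small brass fittings stand on it within 55 mm of its centre; nothing else stands up near the knobs
- seat (a point): centre of the pot's flange face, 165 mm above the bench, z up. The lid starts level on a springy rubber gasket, its underside 2 mm above this face, and is home when metal meets metal. The gasket gives 6 N per mm under each knob; pulled down by one knob alone, the lid tilts about 0.065 degree per N, and more than 0.8 degree pinches the gasket
- knob_1: black fluted hand knob, 45 degrees round the pot from its +x axis towards +y; it faces knob_3. Origin at its centre (half-way up), z up. All knobs alike: cylinder 40 mm across, 30 mm tall in soft grippy rubber, red index bar on top, on a stud 85 mm from the pot's axis; its centre is 43 mm above the lid's top face at the start. Clockwise from above tightens; steep thread, 20 mm a turn: a knob sinks 3.2 mm per radian and the hand must sink with it.
- knob_2: black fluted hand knob, 135 degrees round the pot from its +x axis towards +y; it faces knob_4. Origin at its centre (half-way up), z up. Turning torque: 0.06 N m running free; a clamping force of F newtons on the lid adds about 0.016 F N m while turning (friction varies, 12 percent either way). The rubber grip winds up 1 rad per 2 N m, so a still hand goes on feeling the load, but less: about 0.0125 F in all. Knobs stay where they are left.
- knob_3: black fluted hand knob, 225 degrees round the pot from its +x axis towards +y; it faces knob_1. Origin at its centre (half-way up), z up. The spring washers under the knobs are worn unequally, by up to 1.8 mm, which is not measured: a knob starts 0.1 to 2.5 mm clear of the lid and first touch has to be felt. Tightening one knob eases or loads the others by a few N.
- knob_4: black fluted hand knob, 315 degrees round the pot from its +x axis towards +y; it faces knob_2. Origin at its centre (half-way up), z up. Just nipped is about 6 N (a still hand feels some 0.05 N m); well tight is 15 to 20 N (a still hand feels 0.20 to 0.25 N m), 1.3 to 2.3 rad from the start in two or more bites; once the lid is home a radian adds 30 to 40 N. Over 25 N is too tight, over 36 N spoils it.
- mould: bystander: pink two-part mould block 85 x 65 x 40 mm beside the pot, origin under its centre
- mixing_cup: bystander: empty white cup 64 mm across, 65 mm tall beside the pot, origin under its centre
- paint_bottle: bystander: small white bottle with yellow cap, 34 mm across, 75 mm tall, origin under its centre
- thinner: bystander: clear bottle with black cap, 60 mm across, 130 mm tall, origin under its centre
- paint_jar: bystander: heavy olive jar with black cap, 48 mm across, 55 mm tall, origin under its centre
- tins: bystander: heavy stack of two full flat steel tins, 97 mm across, 47 mm tall, origin under its centre
- tractor: bystander: red model tractor, 130 mm long, 80 mm tall, origin under its centre

How it is judged:
On the way, in this order (a step that is already met when the one before it is completed fails the run):
1. all four knobs are nipped: each bears on the lid with more than 1 N and less than 15 N (contact force between knob_1 and lid between 1 and 15 N and contact force between knob_2 and lid between 1 and 15 N and contact force between knob_3 and lid between 1 and 15 N and contact force between knob_4 and lid between 1 and 15 N), for 0.1 s.
2. all four knobs are tight, each clamping with more than 10 N (contact force between each of knob_1, knob_2, knob_3, knob_4 and lid above 10 N), for 0.1 s.
At the end, for the whole second after the job is handed in: every knob clamps the lid with 10 to 25 N, the lid is level within 0.4 degree and down within 1 mm of metal contact with the flange, everything at rest and released (all of step 2 and contact force between each of knob_1, knob_2, knob_3, knob_4 and lid below 25 N and angle between lid's own z axis and vertical below 0.007 rad and z of lid in the frame of pot below 0.166 m and linear speed of lid below 0.01 m/s); the robot touches nothing.
It fails at once if the lid is cocked by more than 0.85 degree (angle between lid's own z axis and vertical above 0.015 rad).
It fails at once if a knob is overtightened (more than 36 N) (contact force between any of knob_1, knob_2, knob_3, knob_4 and lid above 36 N).
It fails at once if not crosswise: two neighbouring knobs are tightened (over 4 N) while both the others are slack (under 0.3 N) ((contact force between each of knob_1, knob_2 and lid above 4 N and contact force between each of knob_3, knob_4 and lid below 0.3 N) or (contact force between each of knob_2, knob_3 and lid above 4 N and contact force between each of knob_4, knob_1 and lid below 0.3 N) or (contact force between each of knob_3, knob_4 and lid above 4 N and contact force between each of knob_1, knob_2 and lid below 0.3 N) or (contact force between each of knob_4, knob_1 and lid above 4 N and contact force between each of knob_2, knob_3 and lid below 0.3 N)).
It fails at once if the gripper leans on the lid with more than 10 N (contact force between any of the fingers, the arm and lid above 10 N).
It fails at once if a bystander is moved by more than 20 mm (distance of any of mould, mixing_cup, paint_bottle, thinner, tractor from where it was at the start of the episode above 0.02 m).
It also fails if it takes over 72 s, if anything falls off the work surface, if the arm or the gripper's body presses on something with over 40 N, if the wrist force passes 120 N, or if a joint passes its speed limit or range.

ROBOT

A 7-joint arm with a two-finger parallel gripper is mounted at the origin on the work surface. World frame = base frame: x ahead of the robot, y to its left, z up, the work surface at z = 0. Lengths are in m, angles in rad, forces in N, time in s.
With the tool pointing down it reaches from about 0.35 to 0.9 m from the base axis. Payload 19.9 kg.
Tool frame: the origin (TCP) lies at the very end of the fingers, on their centre line; the grasp point (between the pads) lies 19 mm behind it; z points along the fingers, y is the line along which they close (so a half turn about z gives the same grasp; the last joint's range is limited). The gripper opens to 94 mm and grips with 3 to 60 N. Pads are 16 mm wide; open, the fingers measure 119 mm over their backs; the gripper's body (75 mm by 177 mm) begins 78 mm behind the grasp point.
Start: joints at [1.2, 0.417, -0.01, 1.614, 0.005, 1.111, -0.053], TCP at [0.202, -0.591, 0.205] pointing down, gripper open.
Joint ranges: [-2.81, 2.81], [-0.39, 2.02], [-1.27, 1.25], [0.06, 2.57], [-1.19, 4.33], [0.19, 2], [-2.82, 2.82]. Speed limits (rad/s): [1.89, 1.89, 2.39, 2.39, 3.01, 3.01, 3.01].

INTERFACE

Orientations are given as a unit quaternion [x, y, z, w].
In Python, from cell import bot, optics, spot_in, outline_of, tip_of gives the robot as it stands.
- The arm moves only by the shell command python3 -m inch 'ROWS' [OPENING]. ROWS is JSON, a list that holds one entry, the list of rows, each a list of 6 numbers: the shift along the world's x, y, z in cm, then the turn, a rotation vector about the world's x, y, z in degrees. A call has 1 to 20 rows; each row is the pose to reach, as a shift and turn from the pose commanded when the call began; what a row does not reach only later rows make up. A row lasts 1/8 s, in which the tool goes at most 62.5 mm and 10.7 degrees, less where a joint would pass 70% of its speed; a pose out of reach is approached as far as the arm can. A call with a gripper value outside its range is refused whole. OPENING is the finger opening in cm, from 0 to 9.4, set as the call begins (- or left out, the last holds). The fingers move at their own pace and stop on an object; the grip force is fixed at half the most. Time passes only in rows, so rows that repeat a pose let the fingers close. It gives the time, the measured TCP pose, the force, the opening and the grip force at its end, in the units of the state.
- bot.observe(): the state, without advancing time (a new reading comes with each control period).
- optics.grab_frame(name): name is "side" or "top"; returns the picture (400x640x3 uint8, red, green, blue); there is no depth.
- optics.camera_info(name): a dict with "vfov" (degrees; the focal length in pixels is half the picture's height over the tangent of half this angle, whatever the lens; pixels are square), "cx", "cy" (the principal point, pixels), "k1" (the pictures are not rectified: a ray, as slopes to the right and down, at radius r is drawn at 1 + k1 r^2 times it, then the intrinsics apply), "world_from_camera" (4x4, takes a point from camera to world coordinates). Camera axes: x right, y up, looking along -z (the intrinsics and any distortion apply to the point x, -y, -z); pixel columns grow to the right and rows downward; lengths in m; the calibration is good to about 2 mm. A picture is of the moment at which its call begins. camera_info takes no time and is no camera call.
- bot.sign_off(): hands the job in; it is judged then, once.
Trained networks look in the newest picture that a camera, given by its name, has taken for a name from the list of things; names that differ only in an ending like _2 or _b are one class to them, and where a whole thing is asked for, a point or a joint stands for the part that bears it (a point fixed in the world has none). Each returns a list of dicts, best first, with "conf" (0 to 1); they miss things now and then, are a little off and sometimes report something else, mostly with a low value. They report only what shows in the picture. A call takes as long as a camera call.
- spot_in(query, camera): "box" ([left, top, width, height] as shares, 0 to 1, of the picture: columns of its width, rows of its height, round what is visible of it).
- outline_of(query, camera): "region" (400x640 bool, what is visible of it) and "box" ([left, top, width, height] as shares, 0 to 1, of the picture: columns of its width, rows of its height, round what is visible of it).
- tip_of(query, camera): "at" ([column, row] as shares, 0 to 1, of the picture: columns of its width, rows of its height: a listed point, or the origin of a listed thing).
The state is a dict: "clock": time; "qpos": joint angles; "qd": joint speeds; "effort": joint torques, N m; "tool_pos": TCP position; "orientation": TCP orientation; "force": force on the tool from outside, world axes, zero at the start; "wrist_torque": the same for the moment, N m; "opening": opening from 0.0 (shut) to 1.0 (fully open); "gripper_force": force on a finger pad.
Only numpy, scipy, OpenCV 4.12 (cv2) and the standard library are available. Lean on these libraries where they do the work, as an engineer would, in place of code of your own. Each camera call takes 0.05 s, during which the arm holds its last target. There are 200 camera calls.

## Working session

There is one attempt and no reset: what is moved stays moved. The work goes in short steps, Python scripts to look and compute and a shell command to move; the robot and the scene stay as the last step left them, time stands still between calls to the robot, and variables do not carry over. Pictures are saved under pics/ and viewed, at most 10 in all, crops included, and the job is handed in when it is done.

```bash
ls; mkdir -p pics; cat > h.py <<'E'
import numpy as np, cv2
from cell import bot, optics, spot_in, outline_of, tip_of
def ray(cam,u,v):
    i=optics.camera_info(cam); f=200/np.tan(np.radians(i["vfov"]/2))
    xd,yd=(u-i["cx"])/f,(v-i["cy"])/f
    x,y=xd,yd
    for _ in range(30):
        s=1+i["k1"]*(x*x+y*y); x,y=xd/s,yd/s
    T=np.array(i["world_from_camera"]); return T[:3,3],T[:3,:3]@np.array([x,-y,-1.])
def onz(cam,u,v,z):
    o,d=ray(cam,u,v); return o+d*(z-o[2])/d[2]
E
python3 - <<'E'
from h import *
for c in("top","side"):
    im=optics.grab_frame(c); cv2.imwrite(f"pics/{c}0.png",im[:,:,::-1])
    i=optics.camera_info(c); print(c,i["vfov"],i["k1"],np.round(i["world_from_camera"],3).tolist())
    for q in("knob_1","seat","lid","pot"):
        z={"knob_1":.222,"seat":.165,"lid":.167,"pot":0}[q]
        for r in tip_of(q,c)[:5]:
            u,v=r["at"][0]*640,r["at"][1]*400
            print(q,round(r["conf"],2),round(u),round(v),onz(c,u,v,z).round(4))
s=bot.observe(); print(s)
E
```

```text
pics
top 55.2337207813986 -0.08947625756799486 [[0.007, 0.987, -0.159, 0.357], [-1.0, 0.006, -0.008, 0.0], [-0.007, 0.16, 0.987, 1.453], [0.0, 0.0, 0.0, 1.0]]
knob_1 0.71 249 214 [0.5354 0.2283 0.222 ]
knob_1 0.59 299 195 [0.6001 0.0665 0.222 ]
knob_1 0.46 270 181 [0.6486 0.164  0.222 ]
seat 0.42 440 219 [ 0.5327 -0.4127  0.165 ]
lid 0.59 276 204 [0.5783 0.147  0.167 ]
side 50.64524506758842 -0.022158871365122457 [[-0.984, 0.107, -0.141, 0.363], [-0.177, -0.609, 0.773, 1.05], [-0.003, 0.786, 0.619, 0.977], [0.0, 0.0, 0.0, 1.0]]
knob_1 0.86 310 227 [0.5392 0.2387 0.222 ]
knob_1 0.74 305 220 [0.5583 0.2118 0.222 ]
knob_1 0.7 304 187 [0.5927 0.069  0.222 ]
knob_1 0.67 277 208 [0.647  0.1767 0.222 ]
knob_1 0.67 335 203 [0.4886 0.1269 0.222 ]
lid 0.86 307 217 [0.5691 0.1386 0.167 ]
pot 0.88 307 257 [0.5728 0.1375 0.    ]
{'clock': 0.5, 'qpos': array([ 1.19952212,  0.41744489, -0.01032276,  1.61363668,  0.00471856,
        1.11070605, -0.0530032 ]), 'qd': array([-0.00016976, -0.00055819,  0.00110278, -0.00088902,  0.00061682,
       -0.00017803,  0.00095095]), 'effort': array([-5.05163825e-04, -8.50511742e+01,  6.37802538e-01, -4.26059961e+01,
       -4.87459009e-02,  1.38818740e-02,  1.77305819e-04]), 'tool_pos': array([ 0.20238669, -0.59127509,  0.20538153]), 'orientation': array([ 9.86434501e-01,  1.64155315e-01, -3.92047047e-05, -7.88221731e-05]), 'force': array([-0.03835641, -0.20784589, -0.43386785]), 'wrist_torque': array([ 0.05211316, -0.01252599, -0.02427197]), 'gripper_force': 0.0, 'opening': 0.9997730255988574}
```

```bash
python3 - <<'E'
import cv2,numpy as np
a=cv2.imread("pics/top0.png")[130:280,180:380]; b=cv2.imread("pics/side0.png")[130:280,210:410]
cv2.imwrite("pics/c0.png",np.vstack([cv2.resize(a,None,fx=2,fy=2,interpolation=2),cv2.resize(b,None,fx=2,fy=2,interpolation=2)])) if 0 else cv2.imwrite("pics/c0.png",np.hstack([cv2.resize(x,(400,300),interpolation=cv2.INTER_CUBIC) for x in(a,b)]))
E
```

```text
(no output)
```

View pics/c0.png

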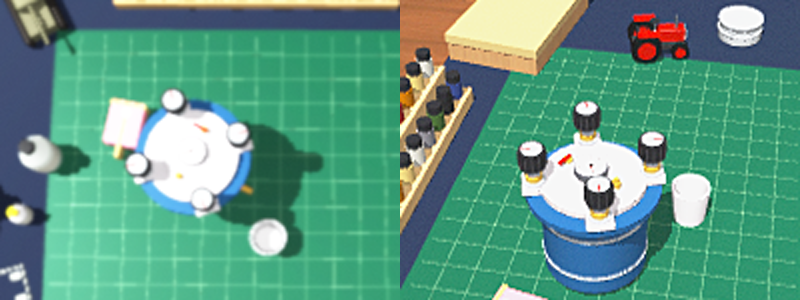

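View pics/top0.png

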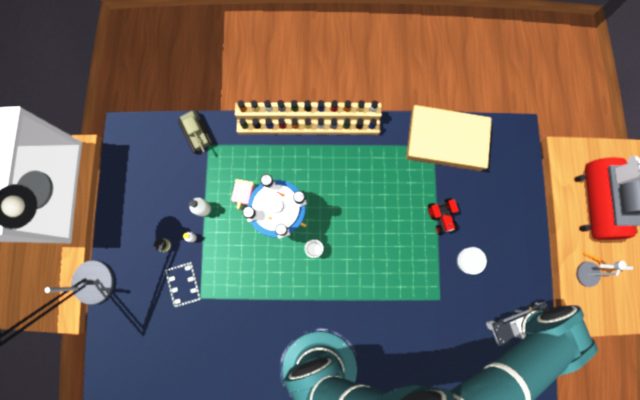

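The views show four knobs around the gauge. In top0 they sit at about (266,180), (299,198), (282,230) and (248,212). In side0 they sit at about (276,204), (303,183), (336,199) and (309,222). The pink mould is next to the pot, the cup is at its near right, and the arm is to the lower right. I'll fit the centre and yaw from these.

```bash
cat > fit.py <<'E'
from h import *
from scipy.optimize import least_squares
P=[("top",u,v,.237) for u,v in[(266.5,180.5),(299,198),(282.5,230),(248.5,212.5)]]+[("side",u,v,.237) for u,v in[(276.5,204),(303.5,183.5),(336,199.5),(309,222.5)]]
for c in("top","side"):
    for k in range(2):
        optics.grab_frame(c)
        P+=[(c,r["at"][0]*640,r["at"][1]*400,.222) for r in tip_of("knob_1",c)[:6] if r["conf"]>.4]
X=np.array([onz(*p)[:2] for p in P])
def res(p):
    a=p[2]+np.arange(4)*np.pi/2
    K=p[:2]+.085*np.c_[np.cos(a),np.sin(a)]
    D=X[:,None]-K; i=(D**2).sum(2).argmin(1); return D[np.arange(len(X)),i].ravel()
r=least_squares(res,[.567,.15,.31],loss="soft_l1",f_scale=.004)
print(r.x[:2].round(4),np.degrees(r.x[2]).round(1)); a=r.x[2]+np.arange(4)*np.pi/2
print((r.x[:2]+.085*np.c_[np.cos(a),np.sin(a)]).round(4))
for p,x,e in zip(P,X,r.fun.reshape(-1,2)): print(p[0],p[3],x.round(3),(e*1000).round(1))
E
python3 fit.py
```

```text
[0.5665 0.1487] 17.4
[[0.6476 0.1741]
 [0.541  0.2298]
 [0.4853 0.1232]
 [0.5919 0.0676]]
top 0.237 [0.646 0.174] [-1.9 -0.6]
top 0.237 [0.588 0.066] [-3.9 -1.3]
top 0.237 [0.483 0.118] [-1.9 -5.7]
top 0.237 [0.539 0.229] [-1.6 -0.9]
side 0.237 [0.646 0.177] [-1.4  2.8]
side 0.237 [0.592 0.07 ] [0.4 2.6]
side 0.237 [0.487 0.129] [1.3 5.3]
side 0.237 [0.542 0.237] [1.1 7.1]
top 0.222 [0.535 0.221] [-6.  -9.1]
top 0.222 [0.601 0.072] [8.6 4.6]
top 0.222 [0.65  0.167] [ 2.  -7.1]
top 0.222 [0.491 0.128] [5.5 4.4]
top 0.222 [0.495 0.117] [10.1 -6.3]
top 0.222 [0.601 0.063] [ 9.2 -5. ]
top 0.222 [0.529 0.23 ] [-11.6  -0.2]
top 0.222 [0.653 0.169] [ 5.7 -5.3]
side 0.222 [0.546 0.237] [5.2 7.6]
side 0.222 [0.642 0.174] [-6.  -0.1]
side 0.222 [0.477 0.124] [-8.1  1.3]
side 0.222 [0.594 0.066] [ 2.1 -2. ]
side 0.222 [0.647 0.175] [-0.2  0.5]
side 0.222 [0.478 0.125] [-7.   1.4]
side 0.222 [0.591 0.064] [-1.2 -3.2]
side 0.222 [0.542 0.238] [0.8 7.8]
```

```bash
python3 -m inch '[[[0,0,6.5,0,0,10],[3,5,6.5,0,0,20],[6,10,6.5,0,0,30],[9,15,6.5,0,0,40],[12,20,6.5,0,0,50],[15,25,6.5,0,0,60],[18,30.5,6.5,0,0,70],[21,35.5,6.5,0,0,80],[24,40.5,6.5,0,0,90],[27,45.6,6.5,0,0,100],[30,50.7,6.5,0,0,110],[33,55.8,6.5,0,0,120],[36,60.9,6.5,0,0,128],[38.9,65.9,6.5,0,0,128],[38.9,65.9,6.5,0,0,128]]]' 7; python3 - <<'E'
from h import *
s=bot.observe(); print(s["qpos"].round(3),s["tool_pos"].round(4),s["force"].round(2),s["wrist_torque"].round(3),s["clock"])
im=optics.grab_frame("side"); t=optics.grab_frame("top")
cv2.imwrite("pics/c1.png",np.hstack([cv2.resize(x,(400,300),interpolation=cv2.INTER_CUBIC)[:,:,::-1] for x in(t[130:280,180:380],im[130:280,210:410])]))
E
```

```text
clock: 2.78
tool_pos: [0.5919, 0.0723, 0.27]
orientation: [0.282, 0.959, 0.001, -0.001]
force: [-0.9, 0.3, 0.5]
opening: 0.743
gripper_force: 0.0
[ 0.384  0.398 -0.734  1.591  0.274  1.259  0.603] [0.5919 0.0723 0.27  ] [-0.9   0.26  0.48] [-0.043 -0.124  0.07 ] 2.775
```

View pics/c1.png

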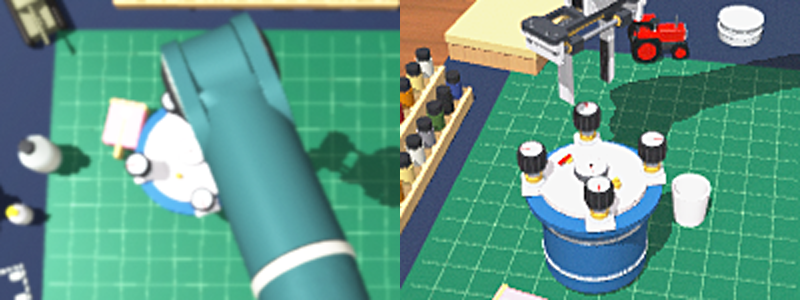

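The crops show the hand open directly over the far right knob, at side pixel (303,183), with nothing touching. I'll go down and close.

```bash
cat > st.py <<'E'
from h import *
from scipy.spatial.transform import Rotation as R
s=bot.observe(); y=R.from_quat(s["orientation"]).apply([0,1,0])
print("q",s["qpos"].round(2),"p",(s["tool_pos"]*1000).round(1),"yaw",round(np.degrees(np.arctan2(y[1],y[0])),1),"F",s["force"].round(1),"T",s["wrist_torque"].round(3),"op",round(s["opening"]*94,1),"g",round(s["gripper_force"],1),"t",round(s["clock"],2))
E
python3 -m inch '[[[0,0,0,0,0,0],[0,0,-2.5,0,0,0],[0,0,-5,0,0,0],[0,0,-6.5,0,0,0],[0,0,-6.5,0,0,0],[0,0,-6.5,0,0,0]]]' 7 >/dev/null; python3 st.py;  python3 -m inch '[[[0,0,0,0,0,0],[0,0,0,0,0,0],[0,0,0,0,0,0],[0,0,0,0,0,0]]]' 3 >/dev/null; python3 st.py;
```

```text
q [ 0.37  0.45 -0.71  1.67  0.32  1.14  0.57] p [591.8  67.6 206.4] yaw 56.9 F [ 0.6 -0.5  0.1] T [-0.01  -0.153 -0.005] op 70.2 g 0.0 t 3.62
q [ 0.37  0.45 -0.71  1.67  0.32  1.13  0.57] p [593.3  71.7 206.2] yaw 57.1 F [17.  22.1 -9.7] T [ 5.061 -4.271  0.05 ] op 39.3 g 30.0 t 4.12
```

```bash
python3 -m inch '[[[0.24,0.37,0,0,0,0],[0.24,0.37,0,0,0,0],[0.24,0.37,0,0,0,0]]]' >/dev/null; python3 st.py
```

```text
q [ 0.36  0.46 -0.71  1.66  0.32  1.14  0.56] p [593.6  72.  205.9] yaw 56.9 F [-2.8  2.7  5.1] T [0.545 0.725 0.042] op 39.9 g 30.0 t 4.5
```

```bash
cat > chk.py <<'E'
import sys
from h import *
from scipy.spatial.transform import Rotation as R
T=[];F=[]
for k in range(3):
    s=bot.observe(); T.append(s["wrist_torque"][2]); F.append(s["force"])
    if k<2: optics.grab_frame("side")
y=R.from_quat(s["orientation"]).apply([0,1,0]); m=np.mean(T)
print("Tz",np.round(T,3),"m",m.round(3),"F",np.mean(F,0).round(1),"p",(s["tool_pos"]*1000).round(1),"yaw",round(np.degrees(np.arctan2(y[1],y[0])),1),"q7",s["qpos"][6].round(2),"t",round(s["clock"],2))
sys.exit(int(m>float(sys.argv[1]) or np.linalg.norm(np.mean(F,0))>25))
E
python3 chk.py 0.06 && python3 -m inch '[[[0,0,-0.033,0,0,-6],[0,0,-0.067,0,0,-12],[0,0,-0.067,0,0,-12]]]' >/dev/null; python3 chk.py 0.06 && python3 -m inch '[[[0,0,-0.033,0,0,-6],[0,0,-0.067,0,0,-12],[0,0,-0.067,0,0,-12]]]' >/dev/null; python3 chk.py 0.06
```

```text
Tz [0.042 0.013 0.018] m 0.024 F [-3.8  2.8  5.2] p [593.6  72.  205.8] yaw 56.9 q7 0.56 t 4.6
Tz [ 0.005 -0.006  0.015] m 0.004 F [-1.9  5.   6.3] p [593.8  72.2 205.2] yaw 45.1 q7 0.37 t 5.08
Tz [0.019 0.009 0.062] m 0.03 F [0.3 6.5 5.3] p [594.1  72.4 204.6] yaw 33.1 q7 0.18 t 5.55
```

```bash
python3 -m inch '[[[0,0.08,-0.033,0,0,-6],[0,0.08,-0.067,0,0,-12],[0,0.08,-0.067,0,0,-12]]]' >/dev/null; python3 chk.py 0.06 && python3 -m inch '[[[0,0,-0.033,0,0,-6],[0,0,-0.067,0,0,-12],[0,0,-0.067,0,0,-12]]]' >/dev/null; python3 chk.py 0.06 
```

```text
Tz [0.05  0.031 0.022] m 0.034 F [2.9 4.6 5.6] p [594.3  72.7 203.9] yaw 21.2 q7 -0.01 t 6.03
Tz [0.079 0.064 0.098] m 0.08 F [5.4 4.5 5.2] p [594.6  72.7 203.3] yaw 9.2 q7 -0.21 t 6.5
```

```bash
python3 -m inch '[[[0,0,0,0,0,0],[0,0,0,0,0,0],[0,0,2.5,0,0,0],[0,0,5.5,0,0,0],[-1.7,5.4,5.5,0,0,10],[-3.4,10.8,5.5,0,0,20],[-5.1,16.2,5.5,0,0,30],[-5.1,16.2,5.5,0,0,40],[-5.1,16.2,3,0,0,48],[-5.1,16.2,0.3,0,0,48],[-5.1,16.2,0.3,0,0,48]]]' 7 >/dev/null; python3 st.py;  python3 -m inch '[[[0,0,0,0,0,0],[0,0,0,0,0,0],[0,0,0,0,0,0],[0,0,0,0,0,0]]]' 3 >/dev/null; python3 st.py
```

```text
q [ 0.11  0.45 -0.75  1.68  0.33  1.14  0.26] p [542.  233.3 204.2] yaw 56.9 F [ 0.3  0.9 -0. ] T [-0.022 -0.148  0.007] op 70.2 g 0.0 t 7.88
q [ 0.11  0.45 -0.75  1.68  0.33  1.14  0.26] p [542.8 234.  206.2] yaw 56.9 F [-3.5 -3.4  4.7] T [-0.748  0.518  0.031] op 39.5 g 30.0 t 8.38
```

```bash
python3 -m inch '[[[0,0,-0.033,0,0,-6],[0,0,-0.067,0,0,-12],[0,0,-0.067,0,0,-12]]]' >/dev/null; python3 chk.py 0.06 && python3 -m inch '[[[0,0,-0.033,0,0,-6],[0,0,-0.067,0,0,-12],[0,0,-0.067,0,0,-12]]]' >/dev/null; python3 chk.py 0.06 &&  python3 -m inch '[[[0,0,-0.033,0,0,-6],[0,0,-0.067,0,0,-12],[0,0,-0.067,0,0,-12]]]' >/dev/null; python3 chk.py 0.06
```

```text
Tz [0.027 0.039 0.045] m 0.037 F [-1.4 -2.5  6.1] p [543.  234.2 205.5] yaw 45.1 q7 0.07 t 8.85
Tz [0.03  0.01  0.013] m 0.018 F [-0.4 -1.4  5.3] p [543.2 234.3 204.9] yaw 33.1 q7 -0.12 t 9.32
Tz [0.081 0.048 0.074] m 0.068 F [ 1.7 -0.1  5.2] p [543.4 234.4 204.3] yaw 21.1 q7 -0.31 t 9.8
```

```bash
python3 -m inch '[[[0,0,-0.028,0,0,-5],[0,0,-0.028,0,0,-5]]]' >/dev/null; python3 chk.py 0.06; python3 -m inch '[[[0,0,0,0,0,0],[0,0,0,0,0,0],[0,0,2.5,0,0,0],[0,0,5.5,0,0,0],[3.6,-1.8,5.5,0,0,10],[7.2,-3.6,5.5,0,0,20],[10.7,-5.4,5.5,0,0,30],[10.7,-5.4,5.5,0,0,40],[10.7,-5.4,3,0,0,41],[10.7,-5.4,0.2,0,0,41],[10.7,-5.4,0.2,0,0,41]]]' 7 >/dev/null; python3 st.py;  python3 -m inch '[[[0,0,0,0,0,0],[0,0,0,0,0,0],[0,0,0,0,0,0],[0,0,0,0,0,0]]]' 3 >/dev/null; python3 st.py
```

```text
Tz [0.057 0.119 0.077] m 0.084 F [ 1.9 -0.4  5.3] p [543.5 234.5 204.1] yaw 16.1 q7 -0.39 t 10.15
q [ 0.14  0.6  -0.69  1.46  0.39  1.22  0.4 ] p [648.9 179.7 203.6] yaw 56.9 F [0.3 0.5 0.7] T [ 0.073 -0.163  0.022] op 70.0 g 0.0 t 11.53
q [ 0.14  0.59 -0.68  1.46  0.39  1.23  0.4 ] p [649.3 178.8 205.9] yaw 56.8 F [ -8.8 -10.4   7.3] T [-2.369  2.024 -0.017] op 39.5 g 30.0 t 12.03
```

```bash
python3 -m inch '[[[-0.1,-0.16,-0.033,0,0,-6],[-0.1,-0.16,-0.067,0,0,-12],[-0.1,-0.16,-0.067,0,0,-12]]]' >/dev/null; python3 chk.py 0.06 && python3 -m inch '[[[0,0,-0.033,0,0,-6],[0,0,-0.067,0,0,-12],[0,0,-0.067,0,0,-12]]]' >/dev/null; python3 chk.py 0.06 &&  python3 -m inch '[[[0,0,-0.033,0,0,-6],[0,0,-0.067,0,0,-12],[0,0,-0.067,0,0,-12]]]' >/dev/null; python3 chk.py 0.06
```

```text
Tz [0.069 0.06  0.026] m 0.051 F [4.1 1.4 2.7] p [649.3 178.9 205.4] yaw 45.0 q7 0.21 t 12.5
Tz [0.018 0.036 0.023] m 0.026 F [6.6 3.  2.3] p [649.5 179.  204.7] yaw 33.0 q7 0.02 t 12.97
Tz [0.027 0.029 0.069] m 0.042 F [8.5 3.4 1.2] p [649.8 179.2 204.1] yaw 21.0 q7 -0.17 t 13.45
```

```bash
python3 -m inch '[[[0.1,0.03,-0.033,0,0,-6],[0.1,0.03,-0.056,0,0,-10],[0.1,0.03,-0.056,0,0,-10]]]' >/dev/null; python3 chk.py 0.065 && python3 -m inch '[[[0,0,-0.033,0,0,-6],[0,0,-0.056,0,0,-10],[0,0,-0.056,0,0,-10]]]' >/dev/null; python3 chk.py 0.065 &&  python3 -m inch '[[[0,0,-0.033,0,0,-6],[0,0,-0.056,0,0,-10],[0,0,-0.056,0,0,-10]]]' >/dev/null; python3 chk.py 0.065
```

```text
Tz [0.057 0.078 0.034] m 0.056 F [2.8 1.4 5. ] p [650.1 179.2 203.5] yaw 11.0 q7 -0.33 t 13.93
Tz [0.109 0.07  0.076] m 0.085 F [4.8 1.6 5.2] p [650.4 179.3 203.1] yaw 1.0 q7 -0.49 t 14.4
Tz [0.076 0.111 0.011] m 0.066 F [4.9 1.6 5.5] p [650.4 179.3 203.1] yaw 1.0 q7 -0.49 t 14.5
```

```bash
python3 -m inch '[[[0,0,0,0,0,0],[0,0,0,0,0,0],[0,0,2.5,0,0,0],[0,0,5.5,0,0,0],[-5.4,-1.7,5.5,0,0,10],[-10.8,-3.4,5.5,0,0,20],[-16.2,-5,5.5,0,0,30],[-16.2,-5,5.5,0,0,40],[-16.2,-5,5.5,0,0,50],[-16.2,-5,3,0,0,56],[-16.2,-5,0.3,0,0,56],[-16.2,-5,0.3,0,0,56]]]' 7 >/dev/null; python3 st.py;  python3 -m inch '[[[0,0,0,0,0,0],[0,0,0,0,0,0],[0,0,0,0,0,0],[0,0,0,0,0,0]]]' 3 >/dev/null; python3 st.py
```

```text
q [ 0.28  0.26 -0.69  1.89  0.19  1.05  0.5 ] p [486.7 128.5 204.1] yaw 56.9 F [0.3 0.3 1.3] T [ 0.044 -0.225 -0.035] op 70.2 g 0.0 t 16.0
q [ 0.28  0.26 -0.69  1.89  0.19  1.06  0.5 ] p [487.2 127.6 205.5] yaw 56.8 F [ -9.  -10.1   9.1] T [-2.402  1.948 -0.027] op 39.6 g 30.0 t 16.5
```

```bash
python3 -m inch '[[[-0.04,-0.16,-0.033,0,0,-6],[-0.04,-0.16,-0.067,0,0,-12],[-0.04,-0.16,-0.067,0,0,-12]]]' >/dev/null; python3 chk.py 0.06 && python3 -m inch '[[[0,0,-0.033,0,0,-6],[0,0,-0.067,0,0,-12],[0,0,-0.067,0,0,-12]]]' >/dev/null; python3 chk.py 0.06 &&  python3 -m inch '[[[0,0,-0.033,0,0,-6],[0,0,-0.067,0,0,-12],[0,0,-0.067,0,0,-12]]]' >/dev/null; python3 chk.py 0.06
```

```text
Tz [ 0.044  0.03  -0.012] m 0.021 F [-3.3  2.2  5.8] p [487.4 127.6 205. ] yaw 45.1 q7 0.31 t 16.98
Tz [ 0.057  0.034 -0.003] m 0.029 F [-1.7  3.4  5.5] p [487.6 127.8 204.3] yaw 33.1 q7 0.11 t 17.45
Tz [0.029 0.054 0.032] m 0.038 F [0.1 4.7 4.7] p [487.8 127.9 203.8] yaw 21.1 q7 -0.09 t 17.93
```

```bash
python3 -m inch '[[[0.04,0.06,-0.033,0,0,-6],[0.04,0.06,-0.056,0,0,-10],[0.04,0.06,-0.056,0,0,-10]]]' >/dev/null; python3 chk.py 0.065 && python3 -m inch '[[[0,0,-0.033,0,0,-6],[0,0,-0.056,0,0,-10],[0,0,-0.056,0,0,-10]]]' >/dev/null && python3 chk.py 0.065 &&  python3 -m inch '[[[0,0,-0.033,0,0,-6],[0,0,-0.056,0,0,-10],[0,0,-0.056,0,0,-10]]]' >/dev/null && python3 chk.py 0.065
```

```text
Tz [0.099 0.053 0.114] m 0.089 F [-1.7  1.9  8.9] p [488.1 128.1 203.2] yaw 11.1 q7 -0.26 t 18.4
```

```bash
python3 -m inch '[[[0,0,0,0,0,0],[0,0,0,0,0,0],[0,0,2.5,0,0,0],[0,0,5.5,0,0,0],[5.3,-2.7,5.5,0,0,10],[10.7,-5.5,5.5,0,0,20],[10.7,-5.5,5.5,0,0,30],[10.7,-5.5,3,0,0,34],[10.7,-5.5,0,0,0,34],[10.7,-5.5,0,0,0,34]]]' 7 >/dev/null; python3 st.py;  python3 -m inch '[[[0,0,0,0,0,0],[0,0,0,0,0,0],[0,0,0,0,0,0]]]' 3 >/dev/null; python3 st.py;  python3 -m inch '[[[0,0,-0.045,0,0,-8],[0,0,-0.067,0,0,-12],[0,0,-0.067,0,0,-12]]]' >/dev/null; python3 chk.py 0.12
```

```text
q [ 0.28  0.44 -0.59  1.67  0.26  1.12  0.4 ] p [593.7  72.4 201. ] yaw 44.9 F [0.  0.4 0.3] T [ 0.008 -0.124  0.018] op 69.8 g 0.0 t 19.65
q [ 0.28  0.43 -0.59  1.67  0.26  1.12  0.4 ] p [595.1  73.  203.5] yaw 44.9 F [ 0.1 -1.3 -0.3] T [-0.027 -0.081 -0.031] op 43.6 g 0.0 t 20.02
Tz [ 0.046  0.02  -0.002] m 0.021 F [-5.5 -4.6  6.8] p [594.5  72.1 202.7] yaw 32.9 q7 0.2 t 20.5
```

```bash
python3 -m inch '[[[-0.04,-0.03,-0.033,0,0,-6],[-0.04,-0.03,-0.067,0,0,-12],[-0.04,-0.03,-0.067,0,0,-12]]]' >/dev/null; python3 chk.py 0.12
```

```text
Tz [0.099 0.094 0.063] m 0.085 F [-2.3 -3.7  6.3] p [594.7  72.2 202.2] yaw 21.0 q7 0.01 t 20.98
```

```bash
python3 -m inch '[[[0,0,-0.03,0,0,-5],[0,0,-0.056,0,0,-10],[0,0,-0.056,0,0,-10]]]' >/dev/null; python3 chk.py 0.12;  python3 -m inch '[[[0,0,0,0,0,0],[0,0,0,0,0,0],[0,0,2.5,0,0,0],[0,0,5.5,0,0,0],[-1.7,5.4,5.5,0,0,10],[-3.4,10.8,5.5,0,0,20],[-5.1,16.2,5.5,0,0,30],[-5.1,16.2,3,0,0,34],[-5.1,16.2,0.2,0,0,34],[-5.1,16.2,0.2,0,0,34]]]' 7 >/dev/null; python3 st.py;  python3 -m inch '[[[0,0,0,0,0,0],[0,0,0,0,0,0],[0,0,0,0,0,0],[0,0,0,0,0,0]]]' 3 >/dev/null; python3 st.py
```

```text
Tz [0.135 0.148 0.127] m 0.137 F [-1.1 -3.5  7.4] p [594.8  72.2 201.7] yaw 11.0 q7 -0.15 t 21.45
q [ 0.03  0.43 -0.64  1.69  0.28  1.12  0.1 ] p [542.5 234.2 201.4] yaw 44.9 F [-0.5 -0.  -0. ] T [-0.003 -0.065  0.054] op 70.4 g 0.0 t 22.7
q [ 0.03  0.43 -0.64  1.69  0.28  1.12  0.1 ] p [543.1 234.1 203.3] yaw 44.9 F [-5.5 -5.5  6.1] T [-1.153  1.187  0.016] op 39.3 g 30.0 t 23.2
```

```bash
python3 -m inch '[[[-0.03,-0.05,-0.045,0,0,-8],[-0.03,-0.05,-0.089,0,0,-16],[-0.03,-0.05,-0.089,0,0,-16]]]' >/dev/null; python3 chk.py 0.11 && python3 -m inch '[[[0,0,-0.033,0,0,-6],[0,0,-0.056,0,0,-10],[0,0,-0.056,0,0,-10]]]' >/dev/null && python3 chk.py 0.11
```

```text
Tz [0.096 0.079 0.028] m 0.068 F [-1.  -0.9  6.9] p [543.3 234.2 202.6] yaw 29.0 q7 -0.16 t 23.68
Tz [0.108 0.183 0.192] m 0.161 F [-0.4 -0.5  7.1] p [543.5 234.3 202.2] yaw 19.1 q7 -0.32 t 24.15
```

```bash
python3 -m inch '[[[0,0,0,0,0,0],[0,0,0,0,0,0],[0,0,2.5,0,0,0],[0,0,5.5,0,0,0],[3.6,-1.8,5.5,0,0,10],[7.2,-3.6,5.5,0,0,20],[10.7,-5.5,5.5,0,0,26],[10.7,-5.5,3,0,0,26],[10.7,-5.5,0.1,0,0,26],[10.7,-5.5,0.1,0,0,26]]]' 7 >/dev/null; python3 st.py;  python3 -m inch '[[[0,0,0,0,0,0],[0,0,0,0,0,0],[0,0,0,0,0,0],[0,0,0,0,0,0]]]' 3 >/dev/null; python3 st.py;  python3 -m inch '[[[0,0,-0.045,0,0,-8],[0,0,-0.089,0,0,-16],[0,0,-0.089,0,0,-16]]]' >/dev/null; python3 chk.py 0.11
```

```text
q [ 0.07  0.57 -0.58  1.47  0.32  1.2   0.24] p [649.1 178.6 200.4] yaw 44.9 F [0.6 0.  0.7] T [ 0.04  -0.173 -0.005] op 70.4 g 0.0 t 25.4
q [ 0.07  0.57 -0.58  1.47  0.32  1.2   0.24] p [649.8 178.6 203. ] yaw 44.9 F [-6.6 -4.9  5.9] T [-1.114  1.363  0.002] op 39.8 g 30.0 t 25.9
Tz [0.041 0.054 0.08 ] m 0.059 F [-3.7 -2.9  6.1] p [650.  178.8 202.2] yaw 28.9 q7 -0.02 t 26.38
```

```bash
python3 -m inch '[[[0,0,-0.033,0,0,-6],[0,0,-0.067,0,0,-12],[0,0,-0.067,0,0,-12]]]' >/dev/null; python3 chk.py 0.11 && python3 -m inch '[[[0,0,-0.033,0,0,-6],[0,0,-0.045,0,0,-8],[0,0,-0.045,0,0,-8]]]' >/dev/null && python3 chk.py 0.11
```

```text
Tz [0.09  0.081 0.142] m 0.104 F [-2.5 -2.5  6.2] p [650.2 178.9 201.7] yaw 16.9 q7 -0.21 t 26.85
Tz [0.17  0.17  0.162] m 0.167 F [-2.3 -2.3  6.8] p [650.4 178.9 201.4] yaw 8.9 q7 -0.34 t 27.32
```

```bash
python3 -m inch '[[[0,0,0,0,0,0],[0,0,0,0,0,0],[0,0,2.5,0,0,0],[0,0,5.5,0,0,0],[-5.4,-1.7,5.5,0,0,10],[-10.8,-3.4,5.5,0,0,20],[-16.25,-5.1,5.5,0,0,30],[-16.25,-5.1,3,0,0,36],[-16.25,-5.1,0.2,0,0,36],[-16.25,-5.1,0.2,0,0,36]]]' 7 >/dev/null; python3 st.py;  python3 -m inch '[[[0,0,0,0,0,0],[0,0,0,0,0,0],[0,0,0,0,0,0],[0,0,0,0,0,0]]]' 3 >/dev/null; python3 st.py;  python3 -m inch '[[[0,0,-0.045,0,0,-8],[0,0,-0.089,0,0,-16],[0,0,-0.089,0,0,-16]]]' >/dev/null; python3 chk.py 0.11
```

```text
q [ 0.21  0.25 -0.61  1.9   0.17  1.04  0.32] p [486.7 127.8 201.3] yaw 44.9 F [0.2 0.3 0.2] T [-0.026 -0.126 -0.03 ] op 69.6 g 0.0 t 28.57
q [ 0.21  0.25 -0.61  1.9   0.17  1.04  0.32] p [487.4 127.7 202.7] yaw 44.9 F [-4.2 -3.1  6.2] T [-0.914  1.061 -0.003] op 39.6 g 30.0 t 29.07
Tz [0.034 0.05  0.067] m 0.051 F [-2.5 -2.3  6.2] p [487.7 128.  202. ] yaw 28.9 q7 0.05 t 29.55
```

```bash
python3 -m inch '[[[0,0,-0.033,0,0,-6],[0,0,-0.067,0,0,-12],[0,0,-0.067,0,0,-12]]]' >/dev/null; python3 chk.py 0.13 && python3 -m inch '[[[0,0,-0.033,0,0,-6],[0,0,-0.045,0,0,-8],[0,0,-0.045,0,0,-8]]]' >/dev/null && python3 chk.py 0.13
```

```text
Tz [0.114 0.129 0.176] m 0.14 F [-1.1 -1.8  6.4] p [488.  128.1 201.5] yaw 16.9 q7 -0.15 t 30.02
```

```bash
python3 -m inch '[[[0,0,0,0,0,0],[0,0,0,0,0,0],[0,0,2.5,0,0,0],[0,0,5.5,0,0,0],[5.3,-2.8,5.5,0,0,10],[10.66,-5.6,5.5,0,0,20],[10.66,-5.6,3,0,0,28],[10.66,-5.6,0,0,0,28],[10.66,-5.6,0,0,0,28]]]' 7 >/dev/null; python3 st.py;  python3 -m inch '[[[0,0,0,0,0,0],[0,0,0,0,0,0],[0,0,0,0,0,0],[0,0,0,0,0,0]]]' 3 >/dev/null; python3 st.py;  python3 -m inch '[[[0,0,-0.045,0,0,-8],[0,0,-0.067,0,0,-12],[0,0,-0.067,0,0,-12]]]' >/dev/null; python3 chk.py 0.16
```

```text
q [ 0.24  0.43 -0.54  1.67  0.24  1.11  0.42] p [593.1  71.8 199.1] yaw 44.9 F [ 1.4 -0.6  1.6] T [ 0.005 -0.137  0.002] op 70.0 g 0.0 t 31.15
q [ 0.24  0.42 -0.54  1.67  0.24  1.11  0.42] p [594.2  72.  201.4] yaw 44.9 F [-3.5 -2.2  4.4] T [-0.449  0.645 -0.029] op 39.4 g 30.0 t 31.65
Tz [0.134 0.111 0.057] m 0.101 F [-2.7 -1.9  8.4] p [594.4  72.1 200.9] yaw 32.9 q7 0.22 t 32.12
```

```bash
python3 -m inch '[[[0,0,-0.033,0,0,-6],[0,0,-0.045,0,0,-8],[0,0,-0.045,0,0,-8]]]' >/dev/null; python3 chk.py 0.17 && python3 -m inch '[[[0,0,-0.02,0,0,-4],[0,0,-0.033,0,0,-6],[0,0,-0.033,0,0,-6]]]' >/dev/null && python3 chk.py 0.17
```

```text
Tz [0.118 0.202 0.15 ] m 0.156 F [-2.  -1.3  8.2] p [594.6  72.2 200.6] yaw 24.9 q7 0.09 t 32.6
Tz [0.203 0.191 0.17 ] m 0.188 F [-1.1 -1.5  8.9] p [594.6  72.2 200.3] yaw 18.9 q7 -0.0 t 33.08
```

```bash
python3 -m inch '[[[0,0,0,0,0,0],[0,0,0,0,0,0],[0,0,2.5,0,0,0],[0,0,5.5,0,0,0],[-1.7,5.4,5.5,0,0,10],[-3.4,10.8,5.5,0,0,20],[-5.1,16.2,5.5,0,0,26],[-5.1,16.2,3,0,0,26],[-5.1,16.2,0.2,0,0,26],[-5.1,16.2,0.2,0,0,26]]]' 7 >/dev/null; python3 st.py;  python3 -m inch '[[[0,0,0,0,0,0],[0,0,0,0,0,0],[0,0,0,0,0,0],[0,0,0,0,0,0]]]' 3 >/dev/null; python3 st.py; python3 -m inch '[[[0,0,-0.045,0,0,-8],[0,0,-0.067,0,0,-12],[0,0,-0.067,0,0,-12]]]' >/dev/null; python3 chk.py 0.17 && python3 -m inch '[[[0,0,-0.02,0,0,-4],[0,0,-0.033,0,0,-6],[0,0,-0.033,0,0,-6]]]' >/dev/null && python3 chk.py 0.17
```

```text
q [-0.    0.42 -0.59  1.69  0.26  1.11  0.11] p [542.3 233.6 199.9] yaw 44.9 F [-0.5  0.8  0.8] T [-0.01  -0.126  0.043] op 69.7 g 0.0 t 34.33
q [-0.    0.42 -0.59  1.69  0.26  1.11  0.11] p [543.2 234.  201.8] yaw 44.9 F [-2.5 -3.4  5.4] T [-0.68   0.617  0.061] op 39.4 g 30.0 t 34.83
Tz [0.156 0.103 0.068] m 0.109 F [-2.4 -2.7  6.9] p [543.4 234.1 201.4] yaw 32.9 q7 -0.08 t 35.3
Tz [0.167 0.138 0.134] m 0.146 F [-1.8 -2.2  8.1] p [543.5 234.1 201.1] yaw 26.9 q7 -0.18 t 35.77
```

```bash
python3 -m inch '[[[0,0,-0.03,0,0,-5],[0,0,-0.045,0,0,-8],[0,0,-0.045,0,0,-8]]]' >/dev/null; python3 chk.py 0.25; python3 -m inch '[[[0,0,0,0,0,0],[0,0,0,0,0,0],[0,0,2.5,0,0,0],[0,0,5.5,0,0,0],[3.6,-1.8,5.5,0,0,10],[7.2,-3.6,5.5,0,0,20],[10.65,-5.5,5.5,0,0,26],[10.65,-5.5,3,0,0,26],[10.65,-5.5,0,0,0,26],[10.65,-5.5,0,0,0,26]]]' 7 >/dev/null; python3 st.py;  python3 -m inch '[[[0,0,0,0,0,0],[0,0,0,0,0,0],[0,0,0,0,0,0],[0,0,0,0,0,0]]]' 3 >/dev/null; python3 st.py;  python3 -m inch '[[[0,0,-0.045,0,0,-8],[0,0,-0.067,0,0,-12],[0,0,-0.067,0,0,-12]]]' >/dev/null; python3 chk.py 0.17
```

```text
Tz [0.22  0.211 0.198] m 0.21 F [-1.9 -2.4  8.7] p [543.6 234.2 200.8] yaw 18.9 q7 -0.31 t 36.25
q [ 0.05  0.57 -0.53  1.47  0.3   1.19  0.25] p [648.7 178.7 197.9] yaw 44.9 F [-0.3 -0.3  0.6] T [-0.024 -0.124 -0.001] op 70.0 g 0.0 t 37.5
q [ 0.05  0.56 -0.53  1.47  0.3   1.19  0.25] p [649.5 178.8 200.5] yaw 44.9 F [-4.2 -3.3  4.9] T [-0.812  1.003  0.015] op 39.3 g 30.0 t 38.0
Tz [0.117 0.233 0.176] m 0.175 F [-3.5 -2.2  6.8] p [649.7 179.  200.2] yaw 32.9 q7 0.06 t 38.48
```

```bash
python3 -m inch '[[[0,0,-0.02,0,0,-4],[0,0,-0.033,0,0,-6],[0,0,-0.033,0,0,-6]]]' >/dev/null; python3 chk.py 0.25; python3 -m inch '[[[0,0,0,0,0,0],[0,0,0,0,0,0],[0,0,2.5,0,0,0],[0,0,5.5,0,0,0],[-5.4,-1.7,5.5,0,0,10],[-10.8,-3.4,5.5,0,0,18],[-16.2,-5.1,5.5,0,0,18],[-16.2,-5.1,3,0,0,18],[-16.2,-5.1,0.2,0,0,18],[-16.2,-5.1,0.2,0,0,18]]]' 7 >/dev/null; python3 st.py;  python3 -m inch '[[[0,0,0,0,0,0],[0,0,0,0,0,0],[0,0,0,0,0,0],[0,0,0,0,0,0]]]' 3 >/dev/null; python3 st.py;  python3 -m inch '[[[0,0,-0.045,0,0,-8],[0,0,-0.067,0,0,-12],[0,0,-0.067,0,0,-12]]]' >/dev/null; python3 chk.py 0.17
```

```text
Tz [0.213 0.179 0.244] m 0.212 F [-2.9 -2.5  7.7] p [649.9 179.1 200. ] yaw 26.9 q7 -0.03 t 38.95
q [ 0.19  0.25 -0.59  1.9   0.16  1.04  0.32] p [486.8 127.9 199.9] yaw 44.9 F [0.2 0.3 0.2] T [-0.034 -0.108 -0.038] op 69.8 g 0.0 t 40.2
q [ 0.19  0.25 -0.59  1.9   0.16  1.04  0.32] p [487.5 127.7 201.3] yaw 44.9 F [-5.7 -4.   6. ] T [-0.948  1.187 -0.017] op 39.7 g 30.0 t 40.7
Tz [0.073 0.127 0.08 ] m 0.094 F [-4.6 -2.5  8. ] p [487.7 127.8 200.8] yaw 32.9 q7 0.12 t 41.17
```

```bash
python3 -m inch '[[[0,0,-0.033,0,0,-6],[0,0,-0.045,0,0,-8],[0,0,-0.045,0,0,-8]]]' >/dev/null; python3 chk.py 0.17 && python3 -m inch '[[[0,0,-0.03,0,0,-5],[0,0,-0.045,0,0,-8],[0,0,-0.045,0,0,-8]]]' >/dev/null && python3 chk.py 0.25
```

```text
Tz [0.139 0.147 0.103] m 0.129 F [-3.7 -2.2  8.8] p [487.8 128.  200.4] yaw 24.9 q7 -0.01 t 41.65
Tz [0.213 0.168 0.243] m 0.208 F [-2.7 -2.7  9.3] p [488.  128.  200.1] yaw 16.9 q7 -0.15 t 42.12
```

```bash
python3 -m inch '[[[0,0,0,0,0,0],[0,0,0,0,0,0],[0,0,2.5,0,0,0],[0,0,5.5,0,0,0],[5.3,-2.8,5.5,0,0,10],[10.66,-5.6,5.5,0,0,20],[10.66,-5.6,3,0,0,28],[10.66,-5.6,0,0,0,28],[10.66,-5.6,0,0,0,28]]]' 7 >/dev/null; python3 st.py;  python3 -m inch '[[[0,0,0,0,0,0],[0,0,0,0,0,0],[0,0,0,0,0,0],[0,0,0,0,0,0]]]' 3 >/dev/null; python3 -m inch '[[[0,0,-0.045,0,0,-8],[0,0,-0.056,0,0,-10],[0,0,-0.056,0,0,-10]]]' >/dev/null; python3 chk.py 0.19 && python3 -m inch '[[[0,0,-0.02,0,0,-4],[0,0,-0.033,0,0,-6],[0,0,-0.033,0,0,-6]]]' >/dev/null && python3 chk.py 0.25
```

```text
q [ 0.23  0.42 -0.52  1.68  0.23  1.11  0.42] p [593.3  71.8 197.6] yaw 44.9 F [-0.3 -0.9  0. ] T [ 0.026 -0.105  0.027] op 70.0 g 0.0 t 43.25
Tz [0.195 0.197 0.175] m 0.189 F [-4.1 -1.9  9.5] p [594.5  72.  199.7] yaw 34.9 q7 0.26 t 44.23
Tz [0.265 0.23  0.244] m 0.246 F [-3.9 -1.5  9.9] p [594.5  72.1 199.5] yaw 28.9 q7 0.17 t 44.7
```

```bash
python3 -m inch '[[[0,0,0,0,0,0],[0,0,0,0,0,0],[0,0,2.5,0,0,0],[0,0,5.5,0,0,0],[-1.7,5.4,5.5,0,0,8],[-3.4,10.8,5.5,0,0,16],[-5.1,16.2,5.5,0,0,16],[-5.1,16.2,3,0,0,16],[-5.1,16.2,0.15,0,0,16],[-5.1,16.2,0.15,0,0,16]]]' 7 >/dev/null; python3 st.py;  python3 -m inch '[[[0,0,0,0,0,0],[0,0,0,0,0,0],[0,0,0,0,0,0],[0,0,0,0,0,0]]]' 3 >/dev/null; python3 -m inch '[[[0,0,-0.045,0,0,-8],[0,0,-0.056,0,0,-10],[0,0,-0.056,0,0,-10]]]' >/dev/null; python3 chk.py 0.19 && python3 -m inch '[[[0,0,-0.02,0,0,-3],[0,0,-0.028,0,0,-5],[0,0,-0.028,0,0,-5]]]' >/dev/null && python3 chk.py 0.25
```

```text
q [-0.02  0.42 -0.57  1.69  0.25  1.11  0.12] p [542.4 233.7 198.4] yaw 44.9 F [0.8 0.1 1.4] T [ 0.006 -0.147  0.014] op 70.0 g 0.0 t 45.95
Tz [0.199 0.168 0.161] m 0.176 F [-3.6 -3.5  9.2] p [543.4 234.  200.2] yaw 34.9 q7 -0.04 t 46.92
Tz [0.209 0.179 0.217] m 0.202 F [-3.1 -2.9  9.5] p [543.5 234.  200. ] yaw 29.9 q7 -0.12 t 47.4
```

```bash
python3 -m inch '[[[0,0,0,0,0,0],[0,0,0,0,0,0],[0,0,2.5,0,0,0],[0,0,5.5,0,0,0],[3.6,-1.8,5.5,0,0,8],[7.2,-3.6,5.5,0,0,15],[10.65,-5.5,5.5,0,0,15],[10.65,-5.5,3,0,0,15],[10.65,-5.5,0,0,0,15],[10.65,-5.5,0,0,0,15]]]' 7 >/dev/null; python3 st.py;  python3 -m inch '[[[0,0,0,0,0,0],[0,0,0,0,0,0],[0,0,0,0,0,0],[0,0,0,0,0,0]]]' 3 >/dev/null; python3 -m inch '[[[0,0,-0.045,0,0,-8],[0,0,-0.05,0,0,-9],[0,0,-0.05,0,0,-9]]]' >/dev/null; python3 chk.py 0.17
```

```text
q [ 0.04  0.56 -0.52  1.47  0.29  1.19  0.26] p [648.8 178.7 197.2] yaw 44.9 F [-0.1  0.2  0.2] T [-0.018 -0.106  0.005] op 70.3 g 0.0 t 48.65
Tz [0.241 0.204 0.19 ] m 0.212 F [-4.6 -2.9  8.2] p [649.8 178.9 199.6] yaw 35.9 q7 0.12 t 49.62
```

K0 reads about 0.21 N m and holds. I'll release, lift clear and look.

```bash
python3 -m inch '[[[0,0,0,0,0,0],[0,0,0,0,0,0],[0,0,0,0,0,0],[0,0,3,0,0,0],[0,0,6,0,0,0],[0,-5,10,0,0,0],[0,-10,12,0,0,0],[0,-15,12,0,0,0],[0,-20,12,0,0,0],[0,-25,12,0,0,0],[0,-30,12,0,0,0],[0,-30,12,0,0,0],[0,-30,12,0,0,0]]]' 8 >/dev/null; python3 st.py; python3 - <<'E'
from h import *
im=optics.grab_frame("side"); t=optics.grab_frame("top")
cv2.imwrite("pics/c2.png",np.hstack([cv2.resize(x,(400,300),interpolation=cv2.INTER_CUBIC)[:,:,::-1] for x in(t[130:280,180:380],im[130:280,210:410])]))
E
```

```text
q [ 0.43  0.44 -0.43  1.36  0.18  1.38  0.63] p [ 649.8 -120.2  318.6] yaw 35.9 F [-0.1  0.9  0.2] T [ 0.022 -0.165 -0.002] op 80.1 g 0.0 t 51.25
```

View pics/c2.png

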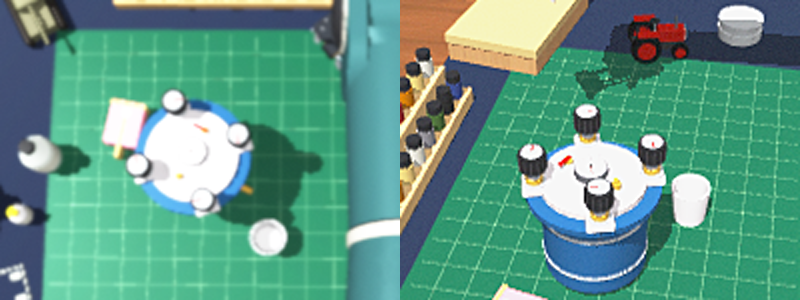

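The lid looks level and the knobs have sunk evenly, at side pixels about (276,205), (303,185), (336,200) and (309,223). The cup, mould and tractor are where they were, and the arm is clear. Handing in.

```bash
python3 -c "
from cell import bot
print(bot.sign_off())"
```

```text
the job is handed in; nothing more can be done
None
```

I nipped all four knobs, tightened them crosswise to about 0.20–0.25 N m each (roughly 16–20 N by feel), and handed the job in with the arm clear after about 51 s; the final picture shows the lid level and the bench undisturbed, but the sign-off returned no verdict.

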